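Close the restorer's jar of dolls' eyes

TASK

The clear jar of dolls' eyes has been left open. Swing its captive screw lid on its brass arm back over the mouth as far as the arm goes, then screw the lid down clockwise until it sits hand-tight on the jar's rim, and let go. Leave the vase, the doll's arm, the glue pot and the paintbrush where they are.

Things in the scene. Friction and masses are not known exactly. Their poses are not given: they have to be found in the camera images.
- cap: screw lid: round ribbed steel grip head, 64 mm diameter, 34 mm tall, on a 60 mm thread running through the brass collar of the swing arm. Origin on its axis at half height of the head, z up, x along the groove in its top. Starts at the top of its thread (stop), origin 174.5 mm above the bench, 18.5 mm of thread showing above the collar. Turned clockwise seen from above it goes down 18 mm a turn (2.9 mm per rad).
- lid_top (a point): centre of the lid's flat top, 17 mm above cap. Turning takes 0.25 N m of thread friction, 0.35 at 1 rad/s; after 2.2 to 3.9 rad from the start (jars stand at different heights) the lid's underside, 45.5 mm below cap, meets the rim and its rubber seal is squeezed: the moment climbs to 0.6 N m over 0.4 rad. Twist to 0.6 N m or more. Merely touching is not tight. Friction then holds it.
- swing (a joint): angle of the brass swing arm about its upright post: 0 = at its stop, lid's axis exactly over the mouth; grows counter-clockwise seen from above, 1.0 to 1.7 at the start, at most 1.9. Swings with light friction (1 N at the lid), stays where left. Lid axis 105 mm from post axis. A lid held in a gripper that does not turn with the arm turns in its collar. With the lid lowered the arm cannot pass over the rim.
- hinge_post (a point): on the axis of the upright steel post, 133 mm above the bench, at half height of the arm. The post's brass boss is 32 mm in diameter, top 145 mm above the bench. It stands 105 mm from the jar's axis, on the side away from the robot. The arm's collar round the lid is 78 mm in outside diameter, 12 mm tall, its top 139 mm above the bench; arm and collar keep their height.
- mouth (a point): centre of the jar's open mouth, at the height of the rim (118 to 122.5 mm above the bench); neck 48 mm outside diameter.
- jar: the clear jar with white eyes inside, 100 mm tall, 82 mm in diameter, held in a wooden cradle on a dark 240 x 130 mm board that is screwed to the bench; it does not move. Origin at the centre of its underside, z up.
- vase: bystander: white ceramic vase, 115 mm tall, 90 mm in diameter, origin at the centre of its underside.
- dollarm: bystander: wooden doll's forearm with hand, about 210 mm long, lying on the bench, origin under its middle.
- gluepot: bystander: small closed amber pot, 85 mm tall, 68 mm in diameter, origin at the centre of its underside.
- paintbrush: bystander: paintbrush about 190 mm long, lying on the bench, origin under its middle.

How it is judged (in metres and radians):
On the way, in this order (a step that is already met when the one before it is completed fails the run):
1. the arm is swung home over the mouth, the lid not yet down on the rim (value of joint swing below 0.04 rad and contact force between cap and jar below 1 N), for 0.2 s.
2. the lid is screwed down tight on the rim (value of joint swing below 0.04 rad and contact force between cap and jar above 8 N), for 0.2 s.
At the end, for the whole second after the job is handed in: The swing arm is home (within 0.04 rad of its stop), the lid is screwed down so that it bears on the jar's rim with more than 8 N, it is still, and it has been let go (all of step 2 and angular speed of cap below 0.05 rad/s); the robot touches nothing.
It fails at once if the vase is disturbed (moved more than 25 mm) (distance of vase from where it was at the start of the episode above 0.025 m).
It fails at once if the dollarm is disturbed (moved more than 25 mm) (distance of dollarm from where it was at the start of the episode above 0.025 m).
It fails at once if the gluepot is disturbed (moved more than 25 mm) (distance of gluepot from where it was at the start of the episode above 0.025 m).
It fails at once if the paintbrush is disturbed (moved more than 25 mm) (distance of paintbrush from where it was at the start of the episode above 0.025 m).
It also fails if it takes over 64 s, if anything falls off the work surface, if the arm or the gripper's body presses on something with over 40 N, if the wrist force passes 120 N, or if a joint passes its speed limit or range.

ROBOT

A 7-joint arm with a two-finger parallel gripper is mounted at the origin on the work surface. World frame = base frame: x ahead of the robot, y to its left, z up, the work surface at z = 0. Lengths are in mm, angles in rad, forces in N, time in s.
With the tool pointing down it reaches from about 400 to 875 mm from the base axis. Payload 4.4 kg.
Tool frame: the origin (TCP) lies at the very end of the fingers, on their centre line; the grasp point (between the pads) lies 19 mm behind it; z points along the fingers, y is the direction in which the jaws open and shut (so a half turn about z gives the same grasp; the last joint's range is limited). The gripper opens to 85 mm and grips with 20 to 120 N. Pads are 22 mm wide; open, the fingers measure 114 mm over their backs; the gripper's body (76 mm by 85 mm) begins 54 mm behind the grasp point. The pads swing forward as they close: fully open they stand 13 mm farther back than shut.
Start: joints at [1.115, 0.628, 0.038, 1.517, -0.027, 0.996, -0.02], TCP at [247.03, -601.244, 231.313] pointing down, gripper open.
Joint ranges: [-3.06, 3.06], [-0.37, 2.12], [-1.25, 1.32], [0.18, 2.47], [-1.1, 4.24], [0.23, 1.98], [-2.94, 2.94]. Speed limits (rad/s): [2.57, 2.57, 3.14, 3.14, 3.14, 3.14, 3.14].

INTERFACE

Orientations are given as [roll, pitch, yaw] about the fixed x, y, z axes, in that order (R = Rz(yaw) Ry(pitch) Rx(roll)).
In Python, from cell import ctrl gives the robot as it stands.
- The arm moves only by the shell command python3 -m crank 'ROWS' [OPENING]. ROWS is JSON, a list that holds one entry, the list of rows, each a list of 6 numbers: the shift along the tool's x, y, z in units of 30 mm (1.0 is 30 mm), then the turn, a rotation vector about the tool's x, y, z in units of 6 degrees (1.0 is 6 degrees). In form: [[[tx, ty, tz, rx, ry, rz], ...]]. A call has 1 to 12 rows; each row shifts and turns the pose as measured when the row begins, along the tool's axes as they then stand; what a row does not reach is not made up. A row lasts 1/12 s, in which the tool goes at most 41.7 mm and 7.16 degrees, less where a joint would pass 70% of its speed; a pose out of reach is approached as far as the arm can. A call is refused whole if a number of a shift passes 1 or a number of a turn 1, either way. A call with a gripper value outside its range is refused whole. OPENING is the gripper command: -1 is fully open, 1 is shut, values between are in proportion, set as the call begins (- or left out, the last holds). The fingers move at their own pace and stop on an object; the grip force is fixed at half the most. Time passes only in rows, so rows that do not move let the fingers close. It gives the time, the measured TCP pose, the force and the opening at its end, in the units of the state.
- ctrl.read_state(): the state, without advancing time (a new reading comes with each control period).
- ctrl.get_image(name): name is "scene" or "top"; returns a dict with "color" (480x640x3 uint8, red, green, blue), "depth" (480x640 float32, mm along the optical axis (not along the pixel's ray), 0 where there is no reading), "camera_matrix" (3x3 intrinsics, pixels), "k1" (the pictures are not rectified: a ray, as slopes to the right and down, at radius r is drawn at 1 + k1 r^2 times it, then the intrinsics apply), "R" (3x3) and "t" (3): a world point X has camera coordinates R X + t. Camera axes: x right, y down, z forward; pixel columns grow to the right and rows downward; lengths in mm; the calibration is good to about 2 mm. A picture is of the moment at which its call begins.
- ctrl.finish_job(): hands the job in, once; it reports no verdict.
Trained networks look in a picture, given as the dict that the camera call returned (one of the last four; its "shot" number tells which), for a name from the list of things; names that differ only in an ending like _2 or _b are one class to them, and where a whole thing is asked for, a point or a joint stands for the part that bears it (a point fixed in the world has none). Each returns a list of dicts, best first, with "conf" (0 to 1); they miss things now and then, are a little off and sometimes report something else, mostly with a low value. They report only what shows in the picture. A call takes as long as a camera call.
- ctrl.search_frame(query, picture): "extent" ([centre column, centre row, width, height] in pixels, round what is visible of it).
The state is a dict: "clock": time; "qpos": joint angles; "qd": joint speeds; "tau": joint torques, N m; "eef_pos": TCP position; "tool_rot": TCP orientation; "force": force on the tool from outside, world axes, zero at the start; "torque": the same for the moment, N m; "width": finger opening in mm.
Only numpy, scipy, OpenCV 4.12 (cv2) and the standard library are available. Lean on these libraries where they do the work, as an engineer would, in place of code of your own. Each camera call takes 0.05 s, during which the arm holds its last target. There are 200 camera calls.

## Working session

There is one attempt and no reset: what is moved stays moved. The work goes in short steps, Python scripts to look and compute and a shell command to move; the robot and the scene stay as the last step left them, time stands still between calls to the robot, and variables do not carry over. Pictures are saved under pics/ and viewed, about 8 in all and at most 12, crops included, and the job is handed in when it is done.

```bash
mkdir -p pics; cat > h.py <<'E'
import numpy as np, cv2
from cell import ctrl
def px2w(p,u,v,z=None,d=None):
    K=p["camera_matrix"];k=p["k1"];xd=(u-K[0][2])/K[0][0];yd=(v-K[1][2])/K[1][1]
    x,y=xd,yd
    for _ in range(20):
        s=1+k*(x*x+y*y);x,y=xd/s,yd/s
    R=np.array(p["R"]);t=np.array(p["t"]);r=R.T@np.array([x,y,1.]);c=-R.T@t
    return c+r*((z-c[2])/r[2] if d is None else d)
E
python3 - <<'E'
from h import *
for n in("scene","top"):
    p=ctrl.get_image(n);cv2.imwrite(f"pics/{n}1.png",p["color"][:,:,::-1])
    print(n,"cam",(-np.array(p["R"]).T@np.array(p["t"])).round())
    for q in("cap","swing","jar","vase","dollarm","gluepot","paintbrush"):
        for f in ctrl.search_frame(q,p)[:2]:
            e=f["extent"];d=p["depth"][int(e[1]),int(e[0])]
            print(q,round(f["conf"],2),np.round(e),px2w(p,e[0],e[1],d=d).round() if d else None)
s=ctrl.read_state();print(s)
E
```

```text
scene cam [1001. -698. 1081.]
cap 0.63 [336. 263.  28.  29.] [612. -63. 190.]
cap 0.31 [332. 265.  98.  64.] [609. -73. 190.]
swing 0.82 [345. 263.  53.  45.] [628. -50. 188.]
jar 0.78 [324. 246.  30.  36.] [516.  31.  99.]
dollarm 0.87 [208. 349.  94.  25.] [ 447. -349.   32.]
gluepot 0.81 [336. 183.  20.  31.] [385. 285.  70.]
paintbrush 0.94 [260. 418.  62.  72.] [ 650. -404.   23.]
paintbrush 0.65 [335. 266.  94.  64.] [616. -70. 189.]
top cam [ 320.   11. 1518.]
cap 0.66 [338. 207.  27.  31.] [590. -43. 196.]
swing 0.78 [322. 206.  66.  28.] [608.  -5. 137.]
jar 0.86 [302. 250.  34.  30.] [509.  52.  30.]
vase 0.95 [208. 206.  33.  30.] [623. 293. 106.]
dollarm 0.77 [446. 270.  68.  56.] [ 440. -338.   37.]
gluepot 0.9 [208. 303.  30.  25.] [369. 296.  86.]
paintbrush 0.93 [459. 196.  25.  67.] [ 648. -392.   18.]
{'clock': 0.8, 'qpos': array([ 1.11521205,  0.62838637,  0.03850165,  1.51737055, -0.02697814,
        0.99631439, -0.02001718]), 'qd': array([ 7.35307345e-04,  3.22168420e-05,  1.56251437e-03, -6.76315797e-04,
        3.38986886e-04, -7.74288405e-04, -4.09255086e-05]), 'tau': array([-4.90168622e-04, -5.63206744e+01,  1.22569900e+00, -1.93769825e+01,
        1.10385273e-02,  1.47859806e-03, -1.63446737e-05]), 'eef_pos': array([ 247.02187933, -601.26100958,  231.33174012]), 'tool_rot': array([ 3.14155341e+00, -1.88533106e-05,  3.89753300e-01]), 'force': array([-0.27471894,  0.05023093,  0.37926749]), 'torque': array([-0.06935696, -0.03749087,  0.01755224]), 'width': 85.52418021067237}
```

```bash
ls; python3 -c "
import cv2,numpy as np
a=cv2.imread('pics/scene1.png');b=cv2.imread('pics/top1.png');print(a.shape)"
```

```text
h.py
pics
(480, 640, 3)
```

```bash
python3 -c "
import cv2,numpy as np
a=cv2.imread('pics/scene1.png')[200:320,260:410];b=cv2.imread('pics/top1.png')[160:280,260:410]
cv2.imwrite('pics/c1.png',np.vstack([cv2.resize(x,None,fx=5,fy=5,interpolation=2)[:, :750] for x in (b,)]))
cv2.imwrite('pics/c2.png',cv2.resize(a,None,fx=5,fy=5,interpolation=2))"
```

```text
(no output)
```

View pics/c1.png

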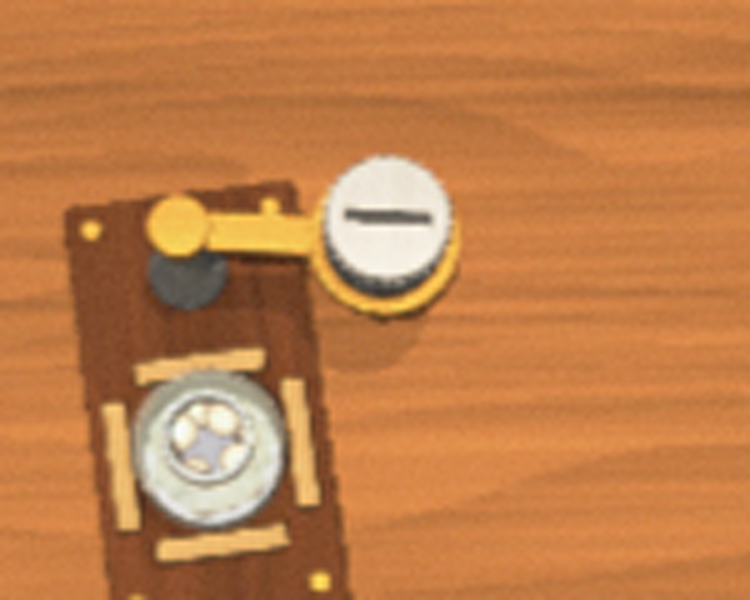

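View pics/c2.png

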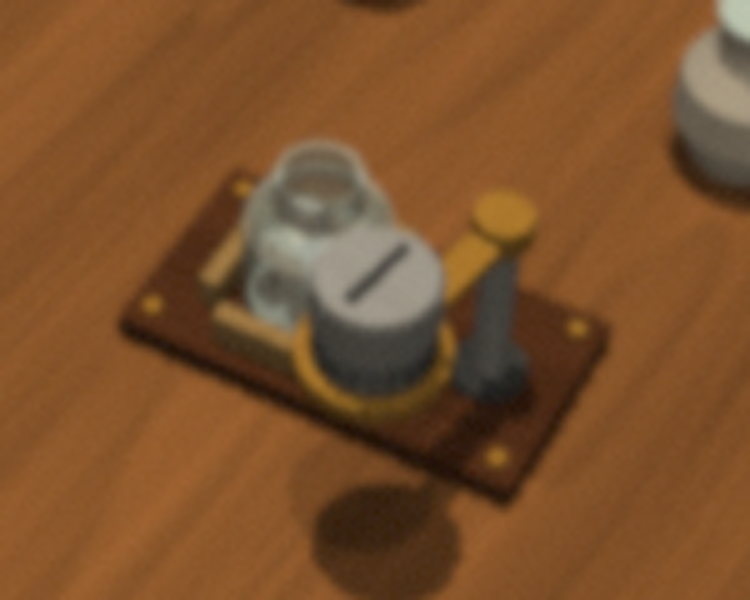

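View pics/top1.png

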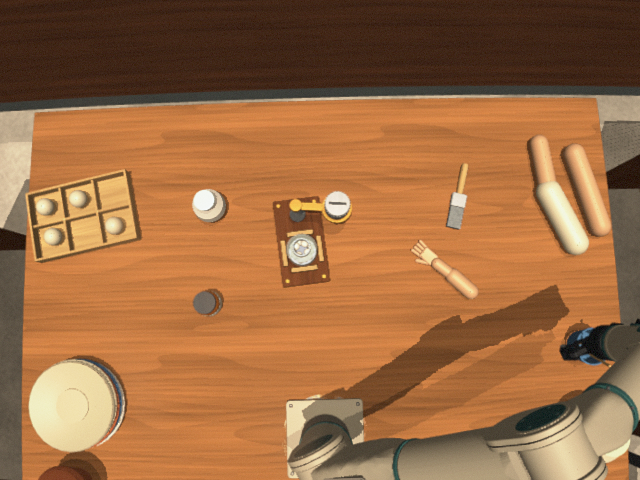

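The top view shows the post boss at (295.6,205), the lid at (337.6,204) and the mouth at (302,248). In the scene view they are at (361,242.6), (335.6,255) and (324.4,235.6). Next I turn these into positions.

```bash
python3 - <<'E'
from h import *
T={"top":dict(lid=(337.6,203.8,191.5),post=(295.6,205,145),mouth=(302,248,120)),
"scene":dict(lid=(335.6,255,191.5),post=(361,242.6,145),mouth=(324.4,235.6,120))}
W={}
for n in T:
    p=ctrl.get_image(n)
    for k,(u,v,z) in T[n].items(): W.setdefault(k,[]).append(px2w(p,u,v,z)); print(n,k,W[k][-1].round(1))
m={k:np.mean(v,0)[:2] for k,v in W.items()};print(m)
a=lambda v:np.arctan2(v[1],v[0])
l=m["lid"]-m["post"];c=m["mouth"]-m["post"]
print("r",np.hypot(*l),np.hypot(*c),"swing",(a(l)-a(c)),"ang",a(l),a(c))
E
```

```text
top lid [599.5 -43.4 191.5]
top post [609.1  61.6 145. ]
top mouth [501.6  48.5 120. ]
scene lid [598.9 -44.8 191.5]
scene post [606.7  60.3 145. ]
scene mouth [505.8  46.  120. ]
{'lid': array([599.18175786, -44.09136648]), 'post': array([607.89828507,  60.97250606]), 'mouth': array([503.69455998,  47.23259844])}
r 105.424831796692 105.10566770063264 swing 1.3569218914790697 ang -1.6535708377088196 -3.0104927291878893
```

```bash
python3 -m crank '[[[0.9,-0.63,0,0,0,0],[0.9,-0.63,0,0,0,0],[0.9,-0.63,0,0,0,0],[0.9,-0.63,0,0,0,0],[0.9,-0.63,0,0,0,0],[0.9,-0.63,0,0,0,0],[0.9,-0.63,0,0,0,0],[0.9,-0.63,0,0,0,0],[0.9,-0.63,0,0,0,0],[0.9,-0.63,0,0,0,0],[0.9,-0.63,0,0,0,0],[0.9,-0.63,0,0,0,0]]]' -1; python3 -c "
from h import *;s=ctrl.read_state();print(s['qpos'].round(3))"
```

```text
clock: 1.9
eef_pos: [464.3, -265.8, 229.5]
tool_rot: [3.133, 0.005, 0.371]
force: [-0.1, 0.3, -0.3]
width: 85.3
[ 0.438  0.464  0.034  1.845 -0.008  0.829 -0.726]
```

```bash
python3 -m crank '[[[0.86,-0.66,0,0,0,0],[0.86,-0.66,0,0,0,0],[0.86,-0.66,0,0,0,0],[0.86,-0.66,0,0,0,0],[0.86,-0.66,0,0,0,0],[0.86,-0.66,0,0,0,0],[0.86,-0.66,0,0,0,0],[0.86,-0.66,0,0,0,0],[0,0,0,0,0,-1],[0,0,0,0,0,-1],[0,0,0,0,0,-1],[0,0,0,0,0,-1]]]'; python3 -m crank '[[[0,0,0,0,0,-1],[0,0,0,0,0,-1],[0,0,0,0,0,-1],[0,0,0,0,0,-1],[0,0,0,0,0,-1],[0,0,0,0,0,-1],[0,0,0,0,0,-0.7],[0,0,0,0,0,0]]]'; python3 -c "
from h import *;s=ctrl.read_state();print(s['qpos'].round(3),s['eef_pos'],s['tool_rot'])"
```

```text
clock: 2.9
eef_pos: [610.7, -16.3, 228.7]
tool_rot: [3.133, -0.001, 0.824]
force: [-0.3, 0.2, 0.2]
width: 85.5
clock: 3.57
eef_pos: [611.2, -15.7, 229.1]
tool_rot: [3.133, 0.005, 1.566]
force: [-0.5, -0.1, 0.4]
width: 85.3
[ 0.169  0.584 -0.308  1.636  0.214  0.947 -0.22 ] [611.19645415 -15.66441322 229.0620188 ] [3.13314331 0.00457647 1.56623857]
```

```bash
python3 -m crank '[[[-0.47,-0.2,0,0,0,0],[-0.47,-0.2,0,0,0,0],[0,0,0.4,0,0,0],[0,0,0.4,0,0,0],[0,0,0,0,0,0]]]'; python3 - <<'E'
from h import *
for n in("scene","top"):
    p=ctrl.get_image(n);c=p["color"][:,:,::-1]
    cv2.imwrite(f"pics/{n}2.png",cv2.resize(c[170:310,250:420],None,fx=3.5,fy=3.5,interpolation=2))
a=[cv2.imread(f"pics/{n}2.png") for n in("scene","top")]
cv2.imwrite("pics/v2.png",cv2.resize(np.hstack(a),(800,330)))
print(ctrl.read_state()['eef_pos'])
E
```

```text
clock: 3.98
eef_pos: [598.8, -47.5, 205.4]
tool_rot: [3.131, 0.005, 1.555]
force: [-0.9, -0.4, -0.4]
width: 85.8
[600.13511163 -46.69841068 207.09257899]
```

View pics/v2.png

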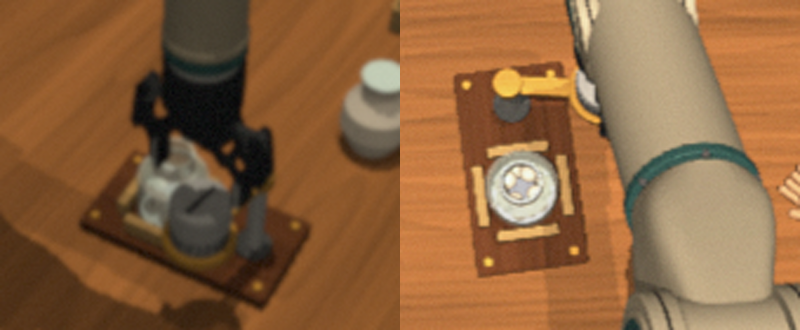

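The picture shows the open jaws above the lid, one finger on either side along x. I lower them with a force check.

```bash
python3 -m crank '[[[0.08,0.02,0.3,0,0,0],[0,0,0.3,0,0,0],[0,0,0.3,0,0,0],[0,0,0,0,0,0]]]'; python3 -m crank '[[[0,0,0.3,0,0,0],[0,0,0.3,0,0,0],[0,0,0.15,0,0,0],[0,0,0,0,0,0]]]'; python3 -c "
from h import *;s=ctrl.read_state();print(s['qpos'].round(3),s['eef_pos'],s['tool_rot'])"
```

```text
clock: 4.42
eef_pos: [602.8, -43.6, 179.9]
tool_rot: [3.124, 0.005, 1.556]
force: [-0.5, 0.9, 0.0]
width: 85.3
clock: 4.75
eef_pos: [603.0, -43.2, 154.2]
tool_rot: [3.125, 0.004, 1.556]
force: [-1.4, -0.4, 0.2]
width: 85.8
[ 0.197  0.658 -0.278  1.737  0.253  0.765 -0.221] [602.98318446 -43.19715897 154.21540895] [3.12480546 0.0043622  1.55624406]
```

```bash
python3 -m crank '[[[0,0,0,0,0,0],[0,0,0,0,0,0],[0.02,-0.366,0,0,0,1],[0.02,-0.366,0,0,0,1],[0.02,-0.366,0,0,0,1],[0.02,-0.366,0,0,0,1],[0.02,-0.366,0,0,0,1],[0,0,0,0,0,0]]]' -0.72; cat >> h.py <<'E'
def rep(post=(607.9,61.0)):
    s=ctrl.read_state();e=s['eef_pos'];r=e[:2]-np.array(post);y=s['tool_rot'][2]
    print('q7',s['qpos'][6].round(2),'e',e.round(1),'r',np.hypot(*r).round(1),'phi',np.arctan2(r[1],r[0]).round(3),'yaw',y.round(3),'F',s['force'].round(1),'M',s['torque'].round(2),'w',s['width'].round(1))
    h=np.array([503.7,47.3])-e[:2];print('to home, tool x,y mm',h@[np.cos(y),np.sin(y)],h@[np.sin(y),-np.cos(y)])
E
python3 -c "
from h import *;rep()"
```

```text
clock: 5.42
eef_pos: [554.3, -27.4, 155.1]
tool_rot: [3.116, -0.013, 1.007]
force: [-0.6, 0.2, -0.9]
width: 73.3Traceback (most recent call last):
  File "<string>", line 2, in <module>
    from h import *;rep()
                    ~~~^^
  File "h.py", line 12, in rep
    print('q7',s['qpos'][6].round(2),'e',e.round(1),'r',np.hypot(*r).round(1),'phi',np.arctan2(r[1],r[0]).round(3),'yaw',y.round(3),'F',s['force'].round(1),'M',s['torque'].round(2),'w',s['width'].round(1))
                                                                                                                                                                                         ^^^^^^^^^^^^^^^^
AttributeError: 'float' object has no attribute 'round'
```

```bash
sed -i "s/s\['width'\].round(1)/round(s['width'],1)/" h.py; python3 -m crank '[[[0.01,-0.366,0,0.08,-0.04,1],[0.01,-0.366,0,0.08,-0.04,1],[0.01,-0.366,0,0.08,-0.04,1],[0.02,-0.366,0,0,0,1],[0.02,-0.366,0,0,0,1],[0.02,-0.366,0,0,0,1],[0,0,0,0,0,0]]]'; python3 -c "
from h import *;rep()"
```

```text
clock: 6.0
eef_pos: [518.5, 18.6, 157.7]
tool_rot: [3.138, -0.012, 0.367]
force: [0.6, 0.2, 0.4]
width: 73.4
q7 -1.24 e [518.5  18.6 157.7] r 98.9 phi -2.699 yaw 0.367 F [0.6 0.2 0.4] M [0.01 0.   0.02] w 73.4
to home, tool x,y mm -3.5243458250749313 -32.071802395451336
```

```bash
python3 -m crank '[[[-0.1,-0.33,0,0,-0.05,0.8],[-0.08,-0.33,0,0,-0.05,0.8],[-0.03,-0.33,0,0,0,0.7],[0,-0.1,0,0,0,0],[0,0,0,0,0,0]]]'; python3 -c "
from h import *;rep()"; python3 -m crank '[[[0,-0.1,0,0,0,0],[0,0,0,0,0,0]]]'; python3 -c "
from h import *;rep()"
```

```text
clock: 6.42
eef_pos: [508.8, 45.7, 159.0]
tool_rot: [3.135, -0.009, 0.141]
force: [0.2, -0.5, -0.1]
width: 73.2
q7 -1.46 e [508.8  45.7 159. ] r 100.2 phi -2.989 yaw 0.141 F [ 0.2 -0.5 -0.1] M [0.02 0.02 0.01] w 73.2
to home, tool x,y mm -4.875449357956881 -2.288000793277472
clock: 6.58
eef_pos: [509.5, 47.8, 159.3]
tool_rot: [3.135, -0.009, 0.147]
force: [0.6, 0.0, 0.9]
width: 73.4
q7 -1.46 e [509.5  47.8 159.3] r 99.3 phi -3.008 yaw 0.147 F [0.6 0.  0.9] M [ 0.02 -0.01  0.01] w 73.4
to home, tool x,y mm -5.811020606757718 -0.3943475030193454
```

```bash
python3 -m crank '[[[-0.2,-0.12,0.04,0,0,0],[0,-0.05,0.03,0,0,0],[0,0,0,0,0,0]]]'; python3 -c "
from h import *;rep()"; python3 -m crank '[[[0,-0.08,0,0,0,0],[0,-0.02,0,0,0,0],[0,0,0,0,0,0]]]'; python3 -c "
from h import *;rep()"
```

```text
clock: 6.83
eef_pos: [503.4, 50.6, 157.1]
tool_rot: [3.134, -0.011, 0.149]
force: [-0.3, 0.6, 0.2]
width: 73.9
q7 -1.47 e [503.4  50.6 157.1] r 105.0 phi -3.042 yaw 0.149 F [-0.3  0.6  0.2] M [-0.    0.04  0.03] w 73.9
to home, tool x,y mm -0.1948723655957311 3.287249003117765
clock: 7.08
eef_pos: [502.5, 53.1, 157.0]
tool_rot: [3.134, -0.01, 0.149]
force: [-0.6, -0.2, 0.1]
width: 73.5
q7 -1.47 e [502.5  53.1 157. ] r 105.7 phi -3.067 yaw 0.149 F [-0.6 -0.2  0.1] M [-0.14  0.01 -0.06] w 73.5
to home, tool x,y mm 0.28475742731014986 5.882299026941003
```

```bash
for i in 1; do python3 -m crank '[[[0,-0.06,0,0,0,0],[0,0,0,0,0,0]]]' | grep -E "eef|force"; python3 -m crank '[[[0,-0.06,0,0,0,0],[0,0,0,0,0,0]]]'| grep -E "eef|force"; python3 -m crank '[[[0,-0.06,0,0,0,0],[0,0,0,0,0,0]]]'| grep -E "eef|force"; done; python3 - <<'E'
from h import *
rep()
c=ctrl.get_image("scene")["color"][:,:,::-1]
cv2.imwrite("pics/s3.png",cv2.resize(c[170:310,240:420],None,fx=4,fy=4,interpolation=2))
E
```

```text
eef_pos: [502.5, 53.0, 157.0]
force: [-0.0, 0.9, -0.6]
eef_pos: [502.6, 53.1, 157.1]
force: [-0.4, -0.3, -0.7]
eef_pos: [502.7, 53.0, 157.0]
force: [-0.2, -0.4, -1.2]
q7 -1.48 e [502.7  53.  157. ] r 105.5 phi -3.066 yaw 0.146 F [-0.2 -0.4 -1.2] M [-0.11  0.01 -0.03] w 73.6
to home, tool x,y mm 0.16587776494956968 5.828890437350461
```

View pics/s3.png

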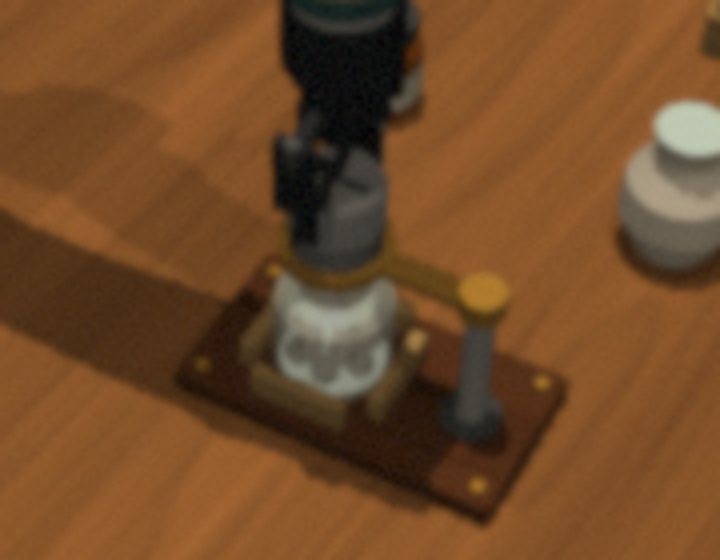

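The picture shows the lid over the jar. The tool has stalled 5.8 mm past centre, where play of 4.8 mm was expected. One firmer push should confirm that this is the stop.

```bash
python3 -m crank '[[[0,-0.2,0,0,0,0],[0,-0.2,0,0,0,0],[0,-0.2,0,0,0,0]]]'; python3 -c "
from h import *;rep()"
```

```text
clock: 7.88
eef_pos: [503.1, 53.3, 156.6]
tool_rot: [3.106, -0.013, 0.134]
force: [4.2, -16.4, -5.3]
width: 73.5
q7 -1.52 e [503.1  53.3 156.6] r 105.1 phi -3.068 yaw 0.134 F [  4.2 -16.4  -5.3] M [-3.02 -0.75 -0.  ] w 73.5
to home, tool x,y mm -0.18502628285990674 5.983246099494542
```

```bash
python3 -m crank '[[[0,0.15,0,0,0,0],[0,0,0,0.3,-0.1,0],[0,0,0,0,0,0],[0,0,-0.8,0,0,0],[0,0,-0.8,0,0,0],[0,0,0,0,0,-1],[0,0,0,0,0,-1],[0,0,0,0,0,-1],[0,0,0,0,0,-1],[0,0,0,0,0,-1],[0,0,0,0,0,-1],[0,0,0,0,0,-1]]]' -1; python3 -m crank '[[[0,0,0,0,0,-1],[0,0,0,0,0,-1],[0,0,0,0,0,-1],[0,0,0,0,0,-1],[0,0,0,0,0,-1],[0,0,0,0,0,-1],[0,0,0,0,0,-1],[0,0,0,0,0,-1],[0,0,0,0,0,-1],[0,0,0,0,0,-1],[0,0,0,0,0,-1],[0,0,0,0,0,-1]]]';python3 -m crank '[[[0,0,0,0,0,-1],[0,0,0,0,0,-1],[0,0,0,0,0,-1],[0,0,0,0,0,-1],[0,0,0,0,0,-1],[0,0,0,0,0,-1],[0,0,0,0,0,-1],[0,0,0,0,0,-1],[0,0,0,0,0,-1],[0,0,0,0,0,-1],[0,0,0,0,0,-1],[0,0,0,0,0,-1]]]'; python3 -c "
from h import *;rep()"
```

```text
clock: 8.88
eef_pos: [502.3, 61.7, 207.6]
tool_rot: [3.14, -0.006, 0.91]
force: [0.5, 0.4, 0.6]
width: 85.5
clock: 9.88
eef_pos: [499.3, 79.3, 209.6]
tool_rot: [3.127, -0.006, 2.249]
force: [0.9, -0.5, 0.4]
width: 85.3
clock: 10.88
eef_pos: [496.0, 95.4, 212.4]
tool_rot: [3.127, 0.02, -2.698]
force: [0.2, 0.8, -0.3]
width: 85.3
q7 1.24 e [496.   95.4 212.4] r 117.0 phi 2.844 yaw -2.698 F [ 0.2  0.8 -0.3] M [-0.03  0.08 -0.  ] w 85.3
to home, tool x,y mm 13.691599589297583 -46.70910760679846
```

```bash
python3 -m crank '[[[0.22,-0.77,0,0,0,0],[0.22,-0.77,0,0,0,0],[0,0,0,0,0,-1],[0,0,0,0,0,-1],[0,0,0,0,0,-1],[0,0,0,0,0,-1],[0,0,0,0,0,-1],[0,0,0,0,0,-1],[0,0,0,0,0,0]]]'; sed -i 's/503.7,47.3\]/503.4,48.2]/' h.py; python3 -c "
from h import *;rep();s=ctrl.read_state();print(s['qpos'].round(2),s['tool_rot'])"
```

```text
clock: 11.63
eef_pos: [503.1, 56.8, 213.3]
tool_rot: [-3.14, 0.032, -2.024]
force: [0.1, 1.1, 0.4]
width: 85.5
q7 1.87 e [503.1  56.8 213.3] r 104.8 phi -3.102 yaw -2.024 F [0.1 1.1 0.4] M [-0.04  0.04 -0.02] w 85.5
to home, tool x,y mm 7.65006438399952 -4.011875395122279
[ 0.51  0.63 -1.03  1.93  0.65  0.93  1.87] [-3.14045352  0.03209721 -2.02398484]
```

```bash
python3 -m crank '[[[0.255,-0.134,0,0,0.3,0],[0,0,0.4,0,0,0],[0,0,0,0,0,0]]]';  python3 - <<'E'
from h import *
rep()
for n in ("scene","top"):
    p=ctrl.get_image(n)
    for f in ctrl.search_frame("cap",p)[:2]: print(n,f["conf"],np.round(f["extent"],1))
cv2.imwrite("pics/t4.png",np.hstack([cv2.resize(ctrl.get_image(n)["color"][170:310,240:400,::-1],None,fx=2.5,fy=2.5,interpolation=2) for n in("scene","top")]))
E
```

```text
clock: 11.88
eef_pos: [503.1, 50.5, 200.6]
tool_rot: [-3.14, 0.002, -2.03]
force: [-0.8, -0.2, 0.7]
width: 85.4
q7 1.84 e [503.1  50.5 200.6] r 105.3 phi -3.042 yaw -2.03 F [-0.8 -0.2  0.7] M [-0.01  0.07 -0.01] w 85.4
to home, tool x,y mm 1.9512067942114755 -1.262685629500992
scene 0.62 [328.8 224.6  21.8  28.8]
```

View pics/t4.png

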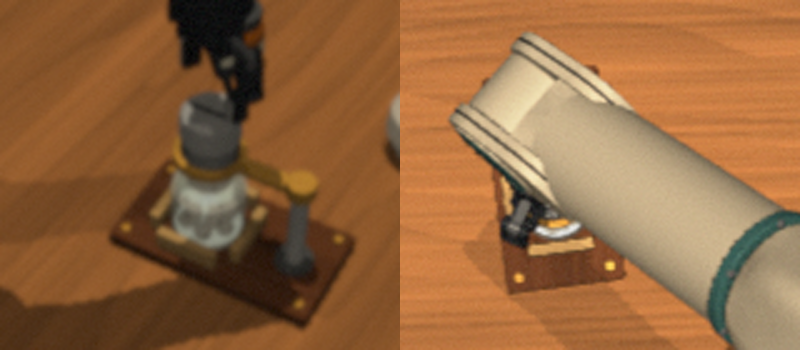

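The lid stands over the jar, with the jaws above it. I descend and grip.

```bash
python3 -m crank '[[[0.06,-0.04,0.4,0,0,0],[0,0,0.4,0,0,0],[0,0,0.4,0,0,0],[0,0,0.2,0,0,0],[0,0,0,0,0,0]]]';python3 -c "
from h import *;rep()";  python3 -m crank '[[[0,0,0,0,0,0],[0,0,0,0,0,0],[0,0,0,0,0,0],[0,0,0,0,0,0],[0,0,0,0,0,0],[0,0,0,0,0,0]]]' 1; python3 -c "
from h import *;rep()"
```

```text
clock: 12.6
eef_pos: [504.8, 47.7, 156.1]
tool_rot: [-3.138, 0.004, -2.03]
force: [-0.8, 0.4, 0.7]
width: 85.4
q7 1.78 e [504.8  47.7 156.1] r 104.0 phi -3.014 yaw -2.03 F [-0.8  0.4  0.7] M [-0.03  0.03 -0.01] w 85.4
to home, tool x,y mm 0.19420444585395943 1.4407242208554247
clock: 13.1
eef_pos: [503.5, 48.2, 155.6]
tool_rot: [-3.141, 0.002, -2.03]
force: [-0.2, 0.9, -2.5]
width: 62.7
q7 1.78 e [503.5  48.2 155.6] r 105.2 phi -3.019 yaw -2.03 F [-0.2  0.9 -2.5] M [ 0.14  0.11 -0.02] w 62.7
to home, tool x,y mm -0.012701534569393609 0.07961564217373047
```

```bash
python3 -m crank '[[[0,0,0.008,0,0,0.8],[0,0,0.008,0,0,0.8],[0,0,0.008,0,0,0.8],[0,0,0.008,0,0,0.8],[0,0,0.008,0,0,0.8],[0,0,0.008,0,0,0.8]]]';python3 -c "
from h import *;rep()"
```

```text
clock: 13.6
eef_pos: [503.2, 48.5, 154.1]
tool_rot: [3.141, 0.003, -2.546]
force: [0.2, 0.2, -2.5]
width: 62.5
q7 1.36 e [503.2  48.5 154.1] r 105.5 phi -3.022 yaw -2.546 F [ 0.2  0.2 -2.5] M [0.05 0.06 0.34] w 62.5
to home, tool x,y mm -0.0427446025942439 -0.34485269817181896
```

```bash
python3 -m crank '[[[0,0,0.01,0,0,0.9],[0,0,0.01,0,0,0.9],[0,0,0.01,0,0,0.9],[0,0,0.01,0,0,0.9],[0,0,0.01,0,0,0.9],[0,0,0.01,0,0,0.9],[0,0,0.01,0,0,0.9],[0,0,0.01,0,0,0.9],[0,0,0.01,0,0,0.9],[0,0,0.01,0,0,0.9],[0,0,0.01,0,0,0.9],[0,0,0.01,0,0,0.9]]]';python3 -c "
from h import *;rep()"
```

```text
clock: 14.6
eef_pos: [503.2, 49.3, 150.8]
tool_rot: [3.138, 0.005, 2.571]
force: [-0.1, -0.4, -2.2]
width: 62.3
q7 0.43 e [503.2  49.3 150.8] r 105.3 phi -3.03 yaw 2.571 F [-0.1 -0.4 -2.2] M [-0.12  0.    0.36] w 62.3
to home, tool x,y mm -0.7488665887657384 -0.8517050947700985
```

```bash
for i in 1; do python3 -m crank '[[[0,0,0.01,0,0,0.9],[0,0,0.01,0,0,0.9],[0,0,0.01,0,0,0.9],[0,0,0.01,0,0,0.9],[0,0,0.01,0,0,0.9],[0,0,0.01,0,0,0.9]]]' >/dev/null;python3 -c "
from h import *;rep()"; python3 -m crank '[[[0,0,0.01,0,0,0.9],[0,0,0.01,0,0,0.9],[0,0,0.01,0,0,0.9],[0,0,0.01,0,0,0.9],[0,0,0.01,0,0,0.9],[0,0,0.01,0,0,0.9]]]'>/dev/null;python3 -c "
from h import *;rep()"; done
```

```text
q7 -0.01 e [503.7  49.6 149.1] r 104.9 phi -3.033 yaw 1.989 F [ 0.5 -0.6 -2.9] M [-0.21  0.05  0.4 ] w 62.6
to home, tool x,y mm -1.1844925130612822 -0.8026620927079513
q7 -0.44 e [504.1  49.6 147.4] r 104.4 phi -3.032 yaw 1.407 F [ 1.3 -1.8 -1.2] M [-0.21  0.14  0.36] w 62.8
to home, tool x,y mm -1.5078963202180649 -0.4820917567731058
```

Turned 2.84 rad and still running free. I go on in short strokes until the moment climbs.

```bash
python3 -m crank '[[[0,0,0.01,0,0,0.9],[0,0,0.01,0,0,0.9],[0,0,0.01,0,0,0.9],[0,0,0.01,0,0,0.9]]]' >/dev/null;python3 -c "
from h import *;rep()"; python3 -m crank '[[[0,0,0.01,0,0,0.9],[0,0,0.01,0,0,0.9],[0,0,0.01,0,0,0.9],[0,0,0.01,0,0,0.9]]]'>/dev/null;python3 -c "
from h import *;rep()"
```

```text
q7 -0.73 e [504.4  49.5 146.3] r 104.1 phi -3.031 yaw 1.019 F [ 0.9 -1.7 -2.6] M [-0.13  0.18  0.35] w 62.6
to home, tool x,y mm -1.65735224598575 -0.20832651598298896
q7 -1.01 e [504.7  49.2 145.2] r 103.9 phi -3.028 yaw 0.63 F [ 1.4 -2.3 -1.8] M [-0.08  0.18  0.37] w 62.6
to home, tool x,y mm -1.6496867126623715 0.06792137172290362
```

```bash
python3 -m crank '[[[0,0,0.01,0,0,0.9],[0,0,0.01,0,0,0.9],[0,0,0.01,0,0,0.9]]]' >/dev/null;python3 -c "
from h import *;rep()"; python3 -m crank '[[[0,0,0.01,0,0,0.8],[0,0,0.01,0,0,0.8],[0,0,0.01,0,0,0.8]]]'>/dev/null;python3 -c "
from h import *;rep()"
```

```text
q7 -1.22 e [504.8  49.  144.7] r 103.8 phi -3.025 yaw 0.339 F [ 1.1 -2.1  1.7] M [0.04 0.47 0.5 ] w 62.3
to home, tool x,y mm -1.5987055618160761 0.2592347626798077
q7 -1.4 e [504.9  48.8 144.6] r 103.7 phi -3.024 yaw 0.083 F [ 0.4 -2.8  0.4] M [0.26 0.39 0.77] w 62.6
to home, tool x,y mm -1.5674035108344435 0.46676199244058675
```

```bash
python3 -m crank '[[[0,0,0.02,0,0,0.8],[0,0,0.02,0,0,0.8]]]' >/dev/null;python3 -c "
from h import *;rep()"; python3 -m crank '[[[0,0,0.02,0,0,0.8],[0,0,0.02,0,0,0.8],[0,0,0.02,0,0,0.8]]]' >/dev/null;python3 -c "
from h import *;rep()"
```

```text
q7 -1.52 e [505.   48.7 144.6] r 103.6 phi -3.022 yaw -0.085 F [-1.2 -2.7  3. ] M [0.27 0.53 1.02] w 62.4
to home, tool x,y mm -1.5609853359344696 0.6026038149466657
q7 -1.7 e [505.1  48.4 144.6] r 103.6 phi -3.02 yaw -0.333 F [-0.1 -3.6  4.6] M [0.04 0.57 1.48] w 62.7
to home, tool x,y mm -1.5076174564668157 0.7670131499602493
```

The moment is high, but the tool height has stuck at 144.6 mm, so the fingertips may be rubbing on the collar. I regrip 9 mm higher and test the tightness again.

```bash
python3 -m crank '[[[0,0,0,0,0,0],[0,0,0,0,0,0],[0,0,0,0,0,0],[0,0,0,0,0,0],[0,0,-0.3,0,0,0],[0,0,0,0,0,0]]]' -0.7 ;python3 -c "
from h import *;rep()"; python3 -m crank '[[[0,0,0,0,0,0],[0,0,0,0,0,0],[0,0,0,0,0,0],[0,0,0,0,0,0],[0,0,0,0,0,0]]]' 1 >/dev/null;python3 -c "
from h import *;rep()"; python3 -m crank '[[[0,0,0,0,0,0.7],[0,0,0.01,0,0,0.7]]]' >/dev/null;python3 -c "
from h import *;rep()"
```

```text
clock: 17.68
eef_pos: [505.7, 50.5, 154.6]
tool_rot: [3.138, -0.013, -0.327]
force: [1.1, -0.5, 0.2]
width: 72.5
q7 -1.71 e [505.7  50.5 154.6] r 102.8 phi -3.039 yaw -0.327 F [ 1.1 -0.5  0.2] M [ 0.11 -0.01  0.01] w 72.5
to home, tool x,y mm -1.4175668296403425 2.901820865649165
q7 -1.7 e [504.9  48.4 155.7] r 103.8 phi -3.02 yaw -0.326 F [-0.2  0.8  0.3] M [-0.11  0.09 -0.04] w 62.3
to home, tool x,y mm -1.3246220630246284 0.7050374460684654
q7 -1.81 e [504.9  48.4 155.6] r 103.8 phi -3.02 yaw -0.465 F [-1.8 -0.6  6.9] M [-0.43  0.44  1.76] w 62.3
to home, tool x,y mm -1.2377294745333474 0.8141344455978707
```

Gripped well above the collar, the moment went straight to 1.76 N m, so the lid itself is tight. Now I let go and retreat upwards.

```bash
python3 -m crank '[[[0,0,0,0,0,0],[0,0,0,0,0,0],[0,0,0,0,0,0],[0,0,0,0,0,0],[0,0,0,0,0,0],[0,0,-0.3,0,0,0],[0,0,-0.6,0,0,0],[0,0,-0.9,0,0,0],[0,0,-0.9,0,0,0],[0,0,-0.9,0,0,0],[0,0,-0.9,0,0,0],[0,0,0,0,0,0]]]' -1 ; python3 - <<'E'
from h import *
rep()
p=ctrl.get_image("scene")
for z,n in((178.5,"lid"),):
    R,t=np.array(p["R"]),np.array(p["t"]);c=R@np.array([503.4,48.2,z])+t;x=c[:2]/c[2];x*=1+p["k1"]*(x@x);print(n,x*[p["camera_matrix"][0][0],p["camera_matrix"][1][1]]+np.array(p["camera_matrix"])[:2,2])
print([(f["conf"],np.round(f["extent"],1)) for f in ctrl.search_frame("cap",p)[:2]])
cv2.imwrite("pics/s5.png",cv2.resize(p["color"][170:310,240:420,::-1],None,fx=4,fy=4,interpolation=2))
E
```

```text
clock: 19.27
eef_pos: [502.7, 48.6, 298.5]
tool_rot: [3.134, -0.011, -0.464]
force: [1.0, -0.4, -0.0]
width: 85.6
q7 -1.94 e [502.7  48.6 298.5] r 105.9 phi -3.024 yaw -0.464 F [ 1.  -0.4 -0. ] M [ 0.   -0.06 -0.03] w 85.6
to home, tool x,y mm 0.8220773386954326 0.04535537648382867
lid [324.51277011 218.84078704]
[(0.64, array([327.4, 228. ,  24.8,  35. ])), (0.47, array([335.7, 182.9,  22. ,  36.1]))]
```

View pics/s5.png

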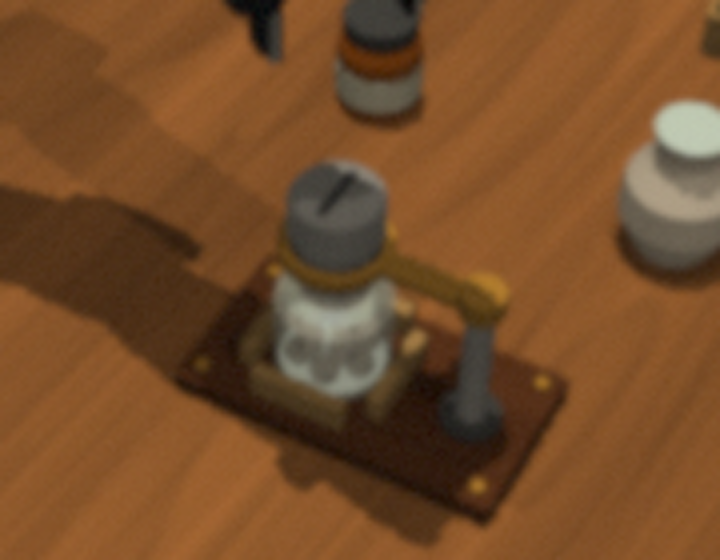

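The lid top is at (324.5,219.5). Predicted for lowered and home is (324.5,218.8). The gripper is clear, so I hand in.

```bash
python3 -c "
from h import *;print(ctrl.finish_job())"
```

```text
the job is handed in; nothing more can be done
None
```

The lid is back over the jar's mouth, screwed down tight and let go. I handed the job in at about 19 s of the 64 s; no verdict was reported.

**Swing:** I pushed the lid round with the jaws loosely straddling it until the arm met its stop. A firmer push read 16 N with no further motion.

**Screwing:** I gripped the lid and turned it about 4.7 rad clockwise in all. The moment stayed near 0.36 N m for the first 3.6 rad, then climbed.

**Checks:**
- **Tightness:** Near the end the tool's height stuck at 144.6 mm, so I suspected the fingertips were rubbing on the collar. I let go, gripped about 10 mm higher and twisted again. The moment went straight to 1.76 N m, against the 0.6 needed, so the lid itself is tight.
- **Position:** In the last picture the lid's top is within 1 pixel of where it should be when home and lowered, and the grip centre was within about 1.5 mm of home. The allowed 0.04 rad is about 4 mm at the lid.
- **Clearance:** The gripper ended open at 298 mm height, with force readings at noise level.
- **Bystanders:** The vase and glue pot stayed well clear of the arm's path. I carried the gripper over the doll's arm and paintbrush region at about 230 mm height and felt no contact, but I did not measure any of the four again afterwards.

I did not measure the contact force between lid and jar directly; it follows from the moment.

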